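# Seat an extending length gauge and hold it drawn to the second stop

## Robot

A 6-joint arm with a two-finger parallel gripper is mounted at the origin on the work surface; the furniture and walls round the work are solid. World frame = base frame: x ahead of the robot, y to its left, z up, the work surface at z = 0. Lengths are in m, angles in rad, forces in N, time in s.
With the tool pointing down it reaches from about 0.35 to 0.975 m from the base axis. Payload 4.9 kg.
Tool frame: the origin (TCP) lies midway between the tips of the shut fingers; the grasp point (between the pads) lies 19 mm behind it; z points along the fingers, y is the line along which they close (so a half turn about z gives the same grasp; the last joint's range is limited). The gripper opens to 85 mm and grips with 20 to 120 N. Pads are 22 mm wide; open, the fingers measure 114 mm over their backs; the gripper's body (76 mm by 85 mm) begins 54 mm behind the grasp point. The pads swing forward as they close: fully open they stand 13 mm farther back than shut.
Start: joints at [-1.404, 0.053, 1.613, -0, 1.476, -0.119], TCP at [0.176, -0.6, 0.231] pointing down, gripper open.
Joint ranges: [-3.01, 3.01], [-1.01, 2.22], [0.06, 2.58], [-1.02, 4.17], [0.09, 2.62], [-3.14, 3.14]. Speed limits (rad/s): [2.57, 2.57, 3.14, 3.14, 3.14, 3.14].

## Interface

Orientations are given as a rotation vector (axis times angle).
In Python, from station import ctrl gives the robot as it stands.
- The arm moves only by the tool step_arm, never from a script. Its argument "targets" is a list of rows, each an object with "travel": the shift along the world's x, y, z as a fraction of full scale, a list of three; "angular": the turn, a rotation vector about the world's x, y, z as a fraction of full scale, a list of three; "gripper": the opening, from 0 (shut) to 1 (fully open). In form: [{"travel": [x, y, z], "angular": [rx, ry, rz], "gripper": gripper}, ...]. A call has 1 to 10 rows; each row is the pose to reach, as a shift and turn from the pose commanded when the call began; what a row does not reach only later rows make up. Full scale, the value 1, is 0.6 m for a shift and pi/4 rad for a turn. A row lasts 1/10 s, in which the tool goes at most 50 mm and 8.59 degrees, less where a joint would pass 70% of its speed; a pose out of reach is approached as far as the arm can. A call with a number of a shift or a turn outside -1 to 1 is refused whole. A call with a gripper value outside its range is refused whole. The fingers move at their own pace and stop on an object; "squeeze" is the grip in N (left out, the last holds). Time passes only in rows, so rows that repeat a pose let the fingers close. It gives the time, the measured TCP pose, the force, the opening and the grip force at its end, in the units of the state.
- ctrl.get_obs(): the state, without advancing time (a new reading comes with each control period).
- ctrl.get_image(name): name is "side" or "top" or "wrist"; returns a dict with "img" (400x640x3 uint8, red, green, blue), "fx", "fy", "cx", "cy" (pixels), "D" ([k1, k2, p1, p2, k3] as OpenCV has them; the pictures are not rectified), "rvec" (rotation vector, rad) and "tvec" (3), from world to camera coordinates, as OpenCV has them. Camera axes: x right, y down, z forward; pixel columns grow to the right and rows downward; lengths in m; the calibration is good to about 2 mm. A picture is of the moment at which its call begins. There is no depth.
- ctrl.finish_job(): hands the job in; it is judged then, once.
The state is a dict: "t": time; "q": joint angles; "dq": joint speeds; "effort": joint torques, N m; "tool_pos": TCP position; "tool_rot": TCP orientation; "contact_force": force on the tool from outside, world axes, zero at the start; "wrist_torque": the same for the moment, N m; "opening": finger opening in m; "grip_force": force on a finger pad.
Only numpy, scipy, OpenCV 4.12 (cv2) and the standard library are available. Lean on these libraries where they do the work, as an engineer would, in place of code of your own. Each camera call takes 0.05 s, during which the arm holds its last target. There are 200 camera calls.

## Task

Lay the extending length gauge flat and square in the T-shaped pocket of the setting-out board, heel in the cross slot, and let go of it with its bar still home. Then squeeze the button in the side of its head, draw the sprung bar out along the rail past the first stop to the second stop at the end of its travel, and finish holding it there, the gauge still fully home in the pocket, so that I can strike the line on the rail. Leave the tape measure, pencil and sanding block where they lie.

Things in the scene. Friction and masses are not known exactly. Their poses are not given: they have to be found in the camera images.
- gauge: Extending length gauge, loose, 0.34 to 0.56 kg, 204 mm long with the bar home. Its aluminium stock is a box 150 (own x) x 36 (y) x 32 high, flat underneath. Origin: centre of the stock's underside; z up, x along the stock toward the black head; centre of mass near x +22. Carry it by the stock, taken across its 36 mm near the middle.
- heel (a point): Underside of the gauge's heel, a black plate at the stock's back end (gauge x -75 to -63), 12 thick x 60 wide x 30 high: it stands out 12 mm on both sides of the stock and makes it a T from above. This point is at gauge x -69; axes as the gauge's.
- grip (a point): Middle of the gauge's head at button height, gauge x 103, y 0, z 27 with the bar home; moves with the bar, axes as the gauge's. Head 46 (x) x 30 wide, gauge z 8 to 40, steel blade on its nose down to z 7. A grey ribbed button, 26 (x) x 18 high, stands 5 mm out of its +y side; the -y side is plain: 35 mm over both, 31 with the button in. Squeeze here from above, closing along y.
- gauge_slide (a joint): How far the bar (steel, 18 x 14) is drawn out of the stock along gauge +x, m: 0 home, 0.045 first stop, 0.090 second stop (hard end). A spring pulls it home with 4 N (home) to 5 N (out). A catch locks it at home and at the first stop; with the button kept in it runs past. No catch at the second stop: let go there, the bar runs back to the first.
- gauge_button (a joint): How far the button is pressed in, m: 0 out, 0.004 fully in. It begins to move at 4 N, is fully in at 7 N and springs out again; the catch is free from about 0.003. A grip of 20 to 30 N holds it in and does not slip.
- board: Setting-out board, fixed on the bench: plywood 400 (own x) x 140 (y) x 12 thick; origin at the centre of its underside, z up, x the way the gauge's bar is to be drawn. Its -x half carries a hardwood nest, 90 wide, top 36 above the bench, with the T-shaped pocket; its +x half the rail to be marked.
- pocket (a point): Centre of the pocket's floor, 20 above the bench (board x -85); axes as the board's. The gauge is home when its origin and axes match these. Pocket 39 wide, 16 deep, open in front; mouths have 4 mm lead-in chamfers. The side walls run from x -61.5 to -28 and 28 to 72; the 56 between is open relief at floor level, for fingers holding the stock's middle.
- slot (a point): Centre of the floor of the pocket's cross slot, which takes the heel and the pull: 15 mm long in x for the 12 mm heel, open at both sides; 69 mm behind the pocket's centre (board x -154), axes as the board's.
- rail (a point): Middle of the top of the rail to be marked, 24 above the bench: 200 (x) x 60 wide, butted to the nest; a low fence strip, 22 above the bench and 24 wide, stands on its +y side. The seated gauge's head moves over it with 3 mm to spare; fingertips beside the head must stay above it. Axes as the board's.
- tape_measure: Tape measure standing on the bench, 38 x 86 x 68: not to be moved.
- pencil_red: Carpenter's pencil lying on the bench, 168 long: not to be moved.
- sanding_block: Cork sanding block lying on the bench, 63 x 111 x 31: not to be moved.

How it is judged:
By the outcome, as a careful person would: the job done as asked, in the order asked, and still so for the second after the job is handed in, while the arm keeps its last pose, push and grip.
It also fails if it takes over 56 s, if anything falls off the work surface, if the arm or the gripper's body presses on something with over 40 N, if the wrist force passes 120 N, or if a joint passes its speed limit or range.

## Working session

There is one attempt and no reset: what is moved stays moved. The work goes in short steps, Python scripts to look and compute and a tool call to move; the robot and the scene stay as the last step left them, time stands still between calls to the robot, and variables do not carry over. Pictures are saved under pics/ and viewed, at most 10 in all, crops included, and the job is handed in when it is done.

Besides the shell and the picture viewer there is one more tool, called after "Request:" as name(argument=value, ...), one argument or row to a line, values as JSON. step_arm: Moves the arm, as the interface text tells. Its arguments: {"type":"object","properties":{"targets":{"type":"array"},"squeeze":{"type":"number"}},"required":["targets"]}

```bash
mkdir -p pics; ls
cat > h.py <<'E'
import numpy as np, cv2
from scipy.spatial.transform import Rotation as R
from station import ctrl
def grab(n,f=None):
    d=ctrl.get_image(n)
    if f: cv2.imwrite(f,d["img"][:,:,::-1])
    return d
def K(d): return np.array([[d["fx"],0,d["cx"]],[0,d["fy"],d["cy"]],[0,0,1.]])
def ray(d,uv):
    p=cv2.undistortPoints(np.array(uv,float).reshape(-1,1,2),K(d),np.array(d["D"],float)).reshape(-1,2)
    M=R.from_rotvec(np.ravel(d["rvec"])).as_matrix()
    c=-M.T@np.ravel(d["tvec"])
    return c,np.c_[p,np.ones(len(p))]@M
def onz(d,uv,z):
    c,r=ray(d,uv); return c+r*((z-c[2])/r[:,2:])
def proj(d,P):
    return cv2.projectPoints(np.array(P,float).reshape(-1,1,3),np.ravel(d["rvec"]).astype(float),np.ravel(d["tvec"]).astype(float),K(d),np.array(d["D"],float))[0].reshape(-1,2)
def tri(d1,u1,d2,u2):
    c1,r1=ray(d1,u1);c2,r2=ray(d2,u2);o=[]
    for a,b in zip(r1,r2):
        s=np.linalg.lstsq(np.c_[a,-b],c2-c1,rcond=None)[0]
        p,q=c1+s[0]*a,c2+s[1]*b; o.append(np.r_[(p+q)/2,np.linalg.norm(p-q)])
    return np.array(o)
E
python3 - <<'E'
from h import *
import pickle
D={n:grab(n,f"pics/{n}0.png") for n in("top","side","wrist")}
pickle.dump(D,open("d0.pkl","wb"))
for n in D: print(n,ray(D[n],[[320,200]]))
o=ctrl.get_obs();print(o)
E
```

```text
pics
top (array([0.33082296, 0.00890054, 1.34341308]), array([[ 0.11208252,  0.01574066, -0.99383975]]))
side (array([ 0.5406387 , -1.59506797,  0.81931814]), array([[-0.00837175,  0.88908551, -0.45820643]]))
wrist (array([ 0.24222423, -0.57935096,  0.37259415]), array([[-0.25166859, -0.07394207, -0.96503057]]))
{'t': 0.15, 'q': array([-1.40400295e+00,  5.32157451e-02,  1.61401798e+00, -1.19797266e-05,
        1.47600962e+00, -1.18991187e-01]), 'dq': array([ 0.00117304, -0.00355759, -0.00271722, -0.00156053, -0.00154757,
        0.00115221]), 'effort': array([ 6.98084568e-04, -3.94240880e+01, -3.70722592e+01, -1.05620888e-04,
        4.63047851e-03,  5.89409055e-06]), 'tool_pos': array([ 0.17611175, -0.59914704,  0.23031538]), 'tool_rot': array([-3.10794097e+00, -4.47150061e-01,  8.06513466e-05]), 'contact_force': array([ 0.97538617,  0.88386246, -0.0259568 ]), 'wrist_torque': array([ 0.01845422, -0.07628558, -0.00509954]), 'grip_force': 0.0, 'opening': 0.0854028090087053}
```

View pics/top0.png

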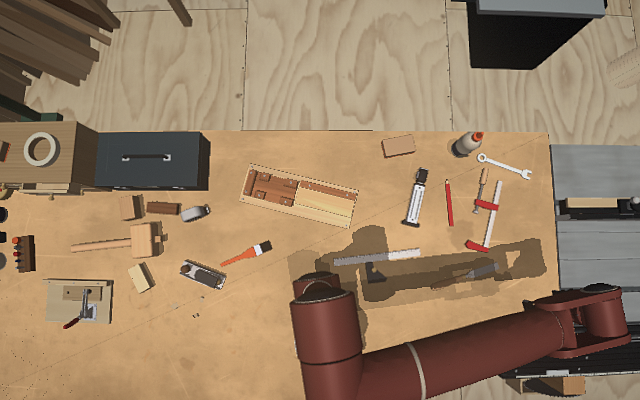

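View pics/side0.png

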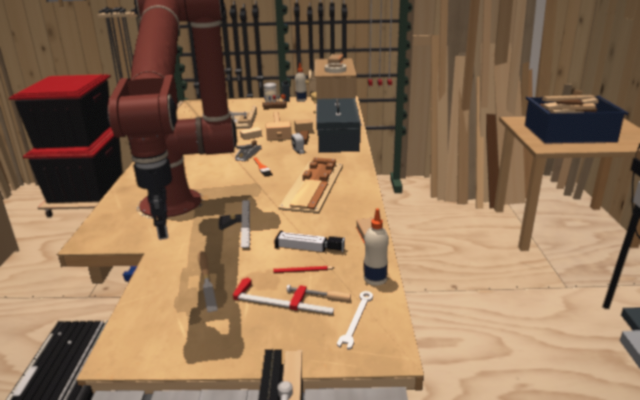

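The top view shows the gauge at about (416,197), heel at the bottom (412,223) and head at the top (421,172). The board runs from (245,180) to (355,210), with the nest on the left and the rail on the right.

Run:
```python
from h import *
import pickle
D=pickle.load(open("d0.pkl","rb"));d=D["top"]
print("gauge heel,head z.03",onz(d,[[412,223],[421,172]],.03).round(3))
print("board corners z.012",onz(d,[[249,163],[358,189],[348,228],[239,198]],.012).round(3))
a=cv2.resize(d["img"][140:245,230:440],(800,400),interpolation=cv2.INTER_CUBIC)
w=cv2.resize(D["side"]["img"][140:270,225:365],None,fx=1.5,fy=1.5)
cv2.imwrite("pics/c0.png",a[:,:,::-1])
o=ctrl.get_obs(); M=R.from_rotvec(o["tool_rot"]).as_matrix(); print(M.round(3))
c,r=ray(D["wrist"],[[320,200]]); print("cam in tool",M.T@(c-o["tool_pos"]),M.T@r[0])
```

```text
gauge heel,head z.03 [[ 0.401 -0.287  0.03 ]
 [ 0.58  -0.323  0.03 ]]
board corners z.012 [[ 0.612  0.285  0.012]
 [ 0.521 -0.103  0.012]
 [ 0.384 -0.068  0.012]
 [ 0.486  0.316  0.012]]
[[ 0.959  0.282 -0.   ]
 [ 0.282 -0.959  0.002]
 [ 0.    -0.002 -1.   ]]
cam in tool [ 0.06903793 -0.00058869 -0.14226529] [-0.26248381  0.0015778   0.96498097]
```

View pics/c0.png

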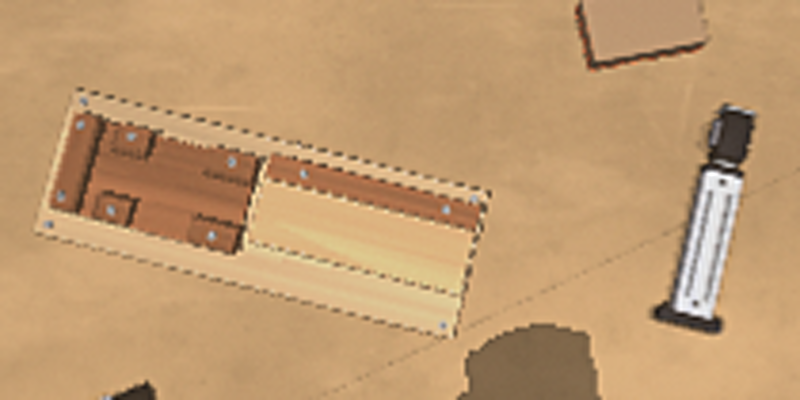

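The crop shows the gauge lying upright, button to the left (+world y), with yaw about -11°. The board's yaw is about -103°, fence on the upper (+y) side. A half-turn grasp (tool yaw about 168°) keeps joint 6 in range, so I'll turn there and look from close by.

Request:
step_arm(
  targets=[
    {"travel": [0.06,0.06,0.03],"angular": [0,0,0.15],"gripper": 1},
    {"travel": [0.12,0.12,0.04],"angular": [0,0,0.3],"gripper": 1},
    {"travel": [0.18,0.18,0.04],"angular": [0,0,0.45],"gripper": 1},
    {"travel": [0.23,0.23,0.04],"angular": [0,0,0.6],"gripper": 1},
    {"travel": [0.29,0.29,0.04],"angular": [0,0,0.75],"gripper": 1},
    {"travel": [0.35,0.35,0.04],"angular": [0,0,0.9],"gripper": 1},
    {"travel": [0.41,0.41,0.04],"angular": [0,0,1],"gripper": 1},
    {"travel": [0.46,0.46,0.04],"angular": [0,0,1],"gripper": 1},
    {"travel": [0.49,0.49,0.04],"angular": [0,0,1],"gripper": 1},
  ],
)

```text
t: 1.05
tool_pos: [0.4719, -0.3029, 0.255]
tool_rot: [-2.699, -1.607, -0.001]
contact_force: [-0.1, 0.4, 0.1]
opening: 0.0857
grip_force: 0.0
```

Request:
step_arm(
  targets=[
    {"travel": [0,0,0],"angular": [0,0,0.19],"gripper": 1},
    {"travel": [0,0,0],"angular": [0,0,0.38],"gripper": 1},
    {"travel": [0,0,0],"angular": [0,0,0.57],"gripper": 1},
    {"travel": [0,0,0],"angular": [0,0,0.76],"gripper": 1},
    {"travel": [0,0,0],"angular": [0,0,0.95],"gripper": 1},
    {"travel": [0,0,0],"angular": [0,0,1],"gripper": 1},
  ],
)

```text
t: 1.65
tool_pos: [0.47, -0.3054, 0.2548]
tool_rot: [-1.878, -2.518, -0.0]
contact_force: [-0.8, 0.4, -0.0]
opening: 0.0854
grip_force: 0.0
```

Request:
step_arm(
  targets=[
    {"travel": [0,0,0],"angular": [0,0,0.19],"gripper": 1},
    {"travel": [0,0,0],"angular": [0,0,0.38],"gripper": 1},
    {"travel": [0,0,0],"angular": [0,0,0.57],"gripper": 1},
    {"travel": [0,0,0],"angular": [0,0,0.76],"gripper": 1},
    {"travel": [0,0,0],"angular": [0,0,0.95],"gripper": 1},
    {"travel": [0,0,0],"angular": [0,0,1],"gripper": 1},
  ],
)

```text
t: 2.25
tool_pos: [0.47, -0.3055, 0.2548]
tool_rot: [-0.771, -3.045, -0.001]
contact_force: [0.1, 0.3, -0.5]
opening: 0.0853
grip_force: 0.0
```

Request:
step_arm(
  targets=[
    {"travel": [0,0,0],"angular": [0,0,0.19],"gripper": 1},
    {"travel": [0,0,0],"angular": [0,0,0.36],"gripper": 1},
    {"travel": [0,0,0],"angular": [0,0,0.36],"gripper": 1},
  ],
)

```text
t: 2.55
tool_pos: [0.47, -0.3055, 0.2549]
tool_rot: [-0.34, -3.122, -0.001]
contact_force: [0.3, -0.5, -1.1]
opening: 0.0856
grip_force: 0.0
```

Run:
```python
from h import *
import pickle
d=grab("wrist","pics/w1.png"); o=ctrl.get_obs()
pickle.dump((d,o),open("w1.pkl","wb"));print(o["t"],o["tool_pos"],o["tool_rot"],o["q"],d["fx"])
```

```text
2.6 [ 0.47005645 -0.3054819   0.25489842] [-3.44050969e-01 -3.12212151e+00 -5.83776176e-04] [-7.09033276e-01 -1.13385970e-01  1.73616980e+00 -1.54118773e-05
  1.51949036e+00 -2.06031886e+00] 337.9318435578001
```

View pics/w1.png

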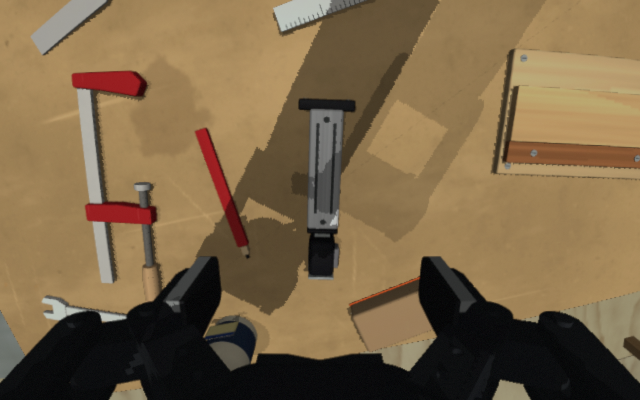

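The wrist view shows the gauge in the middle: heel at (327,104), stock from (325,110) to (322,232), screws at (327,120) and (323,222), head at (322,255). The pencil and tape are clear of it. I'll measure with masks and move down for a second view.

```bash
cat > gm.py <<'E'
from h import *
def gauge(d,box,z=.032):
    x0,y0,x1,y1=box; im=d["img"][y0:y1,x0:x1]
    hsv=cv2.cvtColor(im,cv2.COLOR_RGB2HSV)
    m=((hsv[...,1]<45)&(hsv[...,2]>90)).astype(np.uint8)
    m=cv2.morphologyEx(m,cv2.MORPH_CLOSE,np.ones((9,9)))
    c=max(cv2.findContours(m,0,2)[0],key=cv2.contourArea).reshape(-1,2)+[x0,y0]
    P=onz(d,c,z)[:,:2]
    r=cv2.minAreaRect((P*1000).astype(np.float32)); return c,P,r
E
python3 - <<'E'
from gm import *
import pickle
d,o=pickle.load(open("w1.pkl","rb"))
c,P,r=gauge(d,(280,90,370,240)); print(r, c.min(0),c.max(0))
# heel back corners, dark
hsv=cv2.cvtColor(d["img"],cv2.COLOR_RGB2HSV); 
m=(d["img"].max(2)<60).astype(np.uint8)[90:118,285:370]
cc=max(cv2.findContours(m,0,2)[0],key=cv2.contourArea).reshape(-1,2)+[285,90]
q=cv2.minAreaRect((onz(d,cc,.030)[:,:2]*1000).astype(np.float32)); print("heel",q,cc.min(0),cc.max(0))
print("screws",onz(d,[[327,120],[323,222]],.032), np.linalg.norm(np.diff(onz(d,[[327,120],[323,222]],.032),axis=0)))
print("dist cam->stock", ray(d,[[325,170]])[0])
E
```

```text
((445.4306945800781, -293.4743957519531), (33.56264877319336, 82.63754272460938), 75.56893920898438) [309 109] [342 186]
heel ((400.622802734375, -281.63946533203125), (60.03520584106445, 12.246841430664062), 76.07980346679688) [298  98] [355 111]
screws [[ 0.41618843 -0.28462476  0.032     ]
 [ 0.5261309  -0.31280748  0.032     ]] 0.1134971917646798
dist cam->stock [ 0.4030458  -0.29012052  0.39732254]
```

Request:
step_arm(
  targets=[
    {"travel": [0,0,-0.06],"angular": [0,0,0],"gripper": 1},
    {"travel": [0,0,-0.13],"angular": [0,0,0],"gripper": 1},
    {"travel": [0,0,-0.15],"angular": [0,0,0],"gripper": 1},
    {"travel": [0,0,-0.15],"angular": [0,0,0],"gripper": 1},
  ],
)

```text
t: 3.0
tool_pos: [0.4688, -0.3045, 0.1626]
tool_rot: [-0.342, -3.118, -0.005]
contact_force: [-0.2, 0.3, -0.1]
opening: 0.0853
grip_force: 0.0
```

Run:
```python
from h import *
import pickle
d=grab("wrist","pics/w2.png"); o=ctrl.get_obs()
pickle.dump((d,o),open("w2.pkl","wb"));print(o["tool_pos"],o["tool_rot"])
```

```text
[ 0.47000357 -0.3054937   0.16514533] [-3.41720889e-01 -3.12187067e+00 -1.17050981e-03]
```

View pics/w2.png

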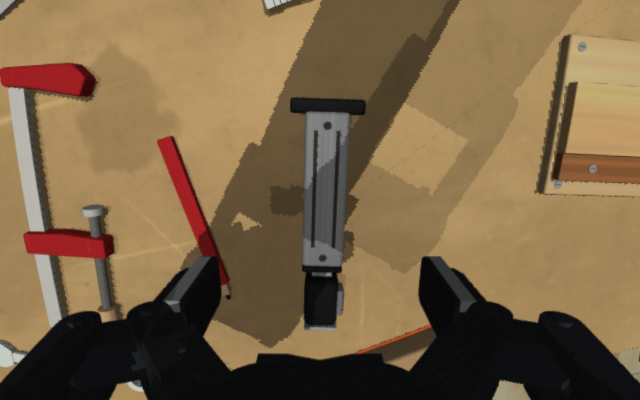

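In the second view the heel is at (327,106), the screws at (327,125) and (322,257), and the head at (322,300).

Run:
```python
from h import *
import pickle
d1,o1=pickle.load(open("w1.pkl","rb"));d2,o2=pickle.load(open("w2.pkl","rb"))
def screw(d,u):
    x,y=u; g=cv2.cvtColor(d["img"],cv2.COLOR_RGB2GRAY)[y-6:y+7,x-6:x+7].astype(float)
    w=np.clip(np.median(g)-15-g,0,None); Y,X=np.mgrid[-6:7,-6:7]; return [x+(w*X).sum()/w.sum(),y+(w*Y).sum()/w.sum()]
def heel(d,b):
    x0,y0,x1,y1=b; m=(d["img"].max(2)<60).astype(np.uint8)[y0:y1,x0:x1]
    cc=max(cv2.findContours(m,0,2)[0],key=cv2.contourArea).reshape(-1,2)+[x0,y0]
    return cc,cv2.minAreaRect((onz(d,cc,.030)[:,:2]*1000).astype(np.float32)),cv2.minAreaRect(cc.astype(np.float32))
a=[screw(d1,u) for u in[(327,120),(323,222)]];b=[screw(d2,u) for u in[(327,125),(322,257)]]
print(a,b);print(tri(d1,a,d2,b))
h1=heel(d1,(285,90,370,118));h2=heel(d2,(280,90,380,118))
print(h1[1:],h2[1:]);print("heel tri",tri(d1,[h1[2][0]],d2,[h2[2][0]]))
print("screws z.032",onz(d2,b,.032))
```

```text
[[np.float64(326.6130198915009), np.float64(119.61663652802893)], [np.float64(322.54506065857885), np.float64(222.77469670710573)]] [[np.float64(327.1000346140533), np.float64(125.32156455520942)], [np.float64(322.15443175638933), np.float64(257.74768896139204)]]
[[ 4.17082546e-01 -2.84543988e-01 -7.05678359e-03  3.16280269e-04]
 [ 5.30905262e-01 -3.14380727e-01  2.02115295e-02  2.31384455e-04]]
(((400.622802734375, -281.63946533203125), (60.03520584106445, 12.246841430664062), 76.07980346679688), ((326.58251953125, 104.53009033203125), (57.06132507324219, 12.023139953613281), 1.5911403894424438)) (((400.8349304199219, -281.673828125), (59.43254470825195, 12.109246253967285), 75.62459564208984), ((327.4993896484375, 106.01752471923828), (75.37466430664062, 15.814827919006348), 2.0095536708831787))
heel tri [[ 4.00599190e-01 -2.81305233e-01  1.25960126e-02  2.22135492e-04]]
screws z.032 [[ 0.41525859 -0.2852993   0.032     ]
 [ 0.52556841 -0.3134597   0.032     ]]
```

The heel measures 60.0 x 12.2 and 59.4 x 12.1 mm from the two heights, so its height of 0.03 is right. Its yaw is -14.2°, and the screws agree. The gauge origin is about (0.4676, -0.2986). I'll grasp at gauge x +6.

Request:
step_arm(
  targets=[
    {"travel": [0.0057,0.009,-0.06],"angular": [0,0,-0.038],"gripper": 1},
    {"travel": [0.0057,0.009,-0.12],"angular": [0,0,-0.038],"gripper": 1},
    {"travel": [0.0057,0.009,-0.18],"angular": [0,0,-0.038],"gripper": 1},
    {"travel": [0.0057,0.009,-0.22],"angular": [0,0,-0.038],"gripper": 1},
    {"travel": [0.0057,0.009,-0.25],"angular": [0,0,-0.038],"gripper": 1},
    {"travel": [0.0057,0.009,-0.267],"angular": [0,0,-0.038],"gripper": 1},
    {"travel": [0.0057,0.009,-0.27],"angular": [0,0,-0.038],"gripper": 1},
    {"travel": [0.0057,0.009,-0.27],"angular": [0,0,-0.038],"gripper": 1},
  ],
)

```text
t: 3.85
tool_pos: [0.4748, -0.3012, 0.0049]
tool_rot: [0.387, 3.115, -0.002]
contact_force: [0.5, 0.4, 0.1]
opening: 0.0852
grip_force: 0.0
```

Request:
step_arm(
  targets=[
    {"travel": [0,0,0],"angular": [0,0,0],"gripper": 0.3},
    {"travel": [0,0,0],"angular": [0,0,0],"gripper": 0.3},
    {"travel": [0,0,0],"angular": [0,0,0],"gripper": 0.3},
    {"travel": [0,0,0],"angular": [0,0,0],"gripper": 0.3},
    {"travel": [0,0,0],"angular": [0,0,0],"gripper": 0.3},
    {"travel": [0,0,0],"angular": [0,0,0],"gripper": 0.3},
  ],
  squeeze=40,
)

```text
t: 4.45
tool_pos: [0.4741, -0.3009, 0.0042]
tool_rot: [0.386, 3.117, -0.002]
contact_force: [-1.9, -1.6, 3.9]
opening: 0.0352
grip_force: 42.8
```

Gripped: the opening is 35 mm. I'll lift, turn, and carry it to the far side of the board to look at the pocket past the gauge.

Request:
step_arm(
  targets=[
    {"travel": [0,0,0.02],"angular": [0,0,0],"gripper": 0.3},
    {"travel": [0,0,0.07],"angular": [0,0,0],"gripper": 0.3},
    {"travel": [0,0,0.14],"angular": [0,0,0],"gripper": 0.3},
    {"travel": [0.01,0.05,0.21],"angular": [0,0,-0.12],"gripper": 0.3},
    {"travel": [0.03,0.11,0.27],"angular": [0,0,-0.25],"gripper": 0.3},
    {"travel": [0.05,0.17,0.3],"angular": [0,0,-0.4],"gripper": 0.3},
    {"travel": [0.07,0.23,0.32],"angular": [0,0,-0.55],"gripper": 0.3},
    {"travel": [0.09,0.3,0.33],"angular": [0,0,-0.7],"gripper": 0.3},
    {"travel": [0.12,0.37,0.33],"angular": [0,0,-0.85],"gripper": 0.3},
    {"travel": [0.14,0.44,0.33],"angular": [0,0,-0.99],"gripper": 0.3},
  ],
)

```text
t: 5.45
tool_pos: [0.5573, -0.034, 0.2008]
tool_rot: [-1.545, -2.734, -0.0]
contact_force: [2.2, -0.2, -4.0]
opening: 0.0351
grip_force: 41.8
```

Request:
step_arm(
  targets=[
    {"travel": [0.02,0.06,0],"angular": [0,0,-0.15],"gripper": 0.3},
    {"travel": [0.04,0.12,0],"angular": [0,0,-0.3],"gripper": 0.3},
    {"travel": [0.06,0.18,0],"angular": [0,0,-0.45],"gripper": 0.3},
    {"travel": [0.08,0.24,0],"angular": [0,0,-0.6],"gripper": 0.3},
    {"travel": [0.1,0.3,0],"angular": [0,0,-0.75],"gripper": 0.3},
    {"travel": [0.12,0.35,0],"angular": [0,0,-0.9],"gripper": 0.3},
    {"travel": [0.14,0.38,0],"angular": [0,0,-0.99],"gripper": 0.3},
    {"travel": [0.14,0.38,0],"angular": [0,0,-0.99],"gripper": 0.3},
    {"travel": [0.14,0.38,0],"angular": [0,0,-0.99],"gripper": 0.3},
  ],
)

```text
t: 6.35
tool_pos: [0.6405, 0.1919, 0.1998]
tool_rot: [-2.46, -1.952, 0.005]
contact_force: [-0.6, 0.4, -3.8]
opening: 0.0349
grip_force: 41.9
```

Run:
```python
from h import *
import pickle
d=grab("wrist","pics/w3.png"); o=ctrl.get_obs()
pickle.dump((d,o),open("w3.pkl","wb"));print(o["t"],o["tool_pos"],o["tool_rot"],o["q"],o["contact_force"],o["opening"])
```

```text
6.4 [0.6406263  0.19129907 0.20018797] [-2.46118913 -1.95076092  0.00372042] [ 1.79048864e-01  1.74668988e-01  1.53334126e+00 -1.82858394e-04
  1.43617242e+00  4.09433920e-01] [ 0.04134603  0.89387684 -4.25099844] 0.03540770459910825
```

View pics/w3.png

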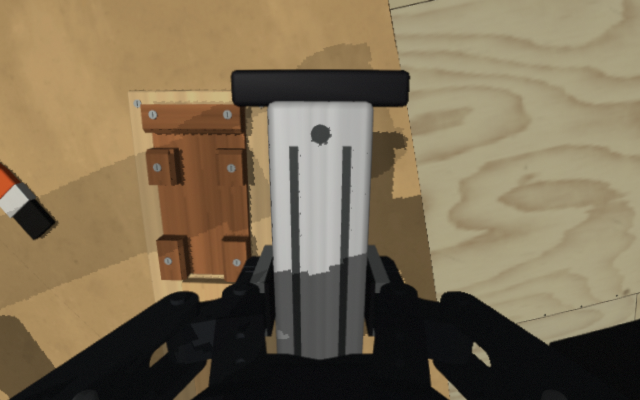

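The third view shows the nest: back-bar screws at (152,114) and (227,114), and wall-block screws at (157,168), (231,168), (168,261) and (236,261). The held gauge is square in the picture, heel at (320,88). I'll move to the near side for a second view.

Request:
step_arm(
  targets=[
    {"travel": [-0.06,0,0],"angular": [0,0,0],"gripper": 0.3},
    {"travel": [-0.13,0,0],"angular": [0,0,0],"gripper": 0.3},
    {"travel": [-0.2,0,0],"angular": [0,0,0],"gripper": 0.3},
    {"travel": [-0.27,0,0],"angular": [0,0,0],"gripper": 0.3},
    {"travel": [-0.33,0,0],"angular": [0,0,0],"gripper": 0.3},
    {"travel": [-0.38,0,0],"angular": [0,0,0],"gripper": 0.3},
    {"travel": [-0.38,0,0],"angular": [0,0,0],"gripper": 0.3},
    {"travel": [-0.38,0,0],"angular": [0,0,0],"gripper": 0.3},
  ],
)

```text
t: 7.2
tool_pos: [0.4132, 0.1911, 0.2013]
tool_rot: [2.462, 1.95, 0.002]
contact_force: [0.5, 0.4, -3.6]
opening: 0.0354
grip_force: 42.3
```

Run:
```python
from h import *
import pickle
d=grab("wrist","pics/w4.png"); o=ctrl.get_obs()
pickle.dump((d,o),open("w4.pkl","wb"));print(o["t"],o["tool_pos"],o["tool_rot"])
```

```text
7.25 [0.4138305  0.19121146 0.20155492] [2.46281402e+00 1.94943164e+00 1.57926549e-03]
```

View pics/w4.png

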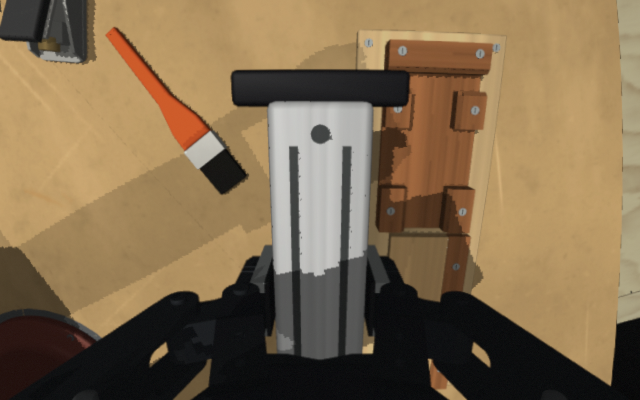

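The fourth view shows the same nest screws at (402,50), (480,54), (398,109), (475,110), (391,211) and (462,211). I'll triangulate these and measure the gauge in the hand.

```bash
cat > board.py <<'E'
from h import *
import pickle
d3,o3=pickle.load(open("w3.pkl","rb"));d4,o4=pickle.load(open("w4.pkl","rb"))
def scr(d,u,h=5):
    x,y=u; im=d["img"][y-h:y+h+1,x-h:x+h+1].astype(float)
    s=im[...,2]-0.6*im[...,0]; w=np.clip(s-np.median(s)-12,0,None); Y,X=np.mgrid[-h:h+1,-h:h+1]
    return [x+(w*X).sum()/w.sum(),y+(w*Y).sum()/w.sum()]
A=[scr(d3,u) for u in[(152,114),(227,114),(157,168),(231,168),(168,261),(236,261)]]
B=[scr(d4,u) for u in[(402,50),(480,54),(398,109),(475,110),(391,211),(462,211)]]
T=tri(d3,A,d4,B)
E
python3 - <<'E'
from board import *
print(np.round(A,1).tolist(),np.round(B,1).tolist());print(T.round(4))
a3=onz(d3,A,.036);a4=onz(d4,B,.036);print("diff z36 mm",((a4-a3)*1e3).round(1)[:,:2].tolist())
P=(a3+a4)[:,:2]/2; m=P.reshape(3,2,2).mean(1)
v=m[2]-m[0];print("mids",m,"yaw mids",np.degrees(np.arctan2(v[1],v[0])),"d",np.linalg.norm(np.diff(m,axis=0),axis=1))
for i,j in((0,4),(1,5),(2,4),(3,5)):
    v=P[j]-P[i];print("yaw",np.degrees(np.arctan2(v[1],v[0])),np.linalg.norm(v))
for i in(0,2,4):
    v=P[i+1]-P[i];print("cross",np.degrees(np.arctan2(v[1],v[0])),np.linalg.norm(v))
c=onz(d4,[[369,42],[496,48]],.012);print("ply screws",c)
# gauge in hand, tool frame
for d,o in((d3,o3),(d4,o4)):
    M=R.from_rotvec(o["tool_rot"]).as_matrix()
    tx=np.degrees(np.arctan2(M[1,0],M[0,0]));print("tool yaw",tx,"tilt",M[:,2])
    m=(d["img"].max(2)<60).astype(np.uint8)[60:115,225:420]
    cc=max(cv2.findContours(m,0,2)[0],key=cv2.contourArea).reshape(-1,2)+[225,60]
    z=o["tool_pos"][2]-.0035+.030
    r=cv2.minAreaRect((onz(d,cc,z)[:,:2]*1000).astype(np.float32));print(r)
    print("heel in tool",M.T@(np.r_[np.array(r[0])/1000,z]-o["tool_pos"]),"screw",M.T@(onz(d,[[320.,134.]],z+.002)[0]-o["tool_pos"]))
E
```

```text
[[152.2, 114.2], [226.9, 114.1], [156.6, 167.1], [230.7, 167.8], [167.6, 260.6], [236.3, 262.1]] [[402.1, 50.3], [479.5, 53.5], [397.5, 109.1], [474.6, 110.0], [390.3, 210.6], [462.1, 211.5]]
[[5.090e-01 2.899e-01 3.620e-02 2.000e-04]
 [5.749e-01 2.735e-01 3.600e-02 1.000e-04]
 [4.964e-01 2.431e-01 3.610e-02 9.000e-04]
 [5.644e-01 2.267e-01 3.620e-02 1.000e-04]
 [4.736e-01 1.514e-01 3.620e-02 3.000e-04]
 [5.415e-01 1.345e-01 3.610e-02 1.000e-04]]
diff z36 mm [[0.2, 0.2], [0.0, -0.1], [0.1, -0.9], [0.1, 0.1], [0.2, 0.3], [0.1, 0.1]]
mids [[0.54195925 0.28174537]
 [0.53039728 0.23487583]
 [0.50750763 0.14290513]] yaw mids -103.93582111868137 d [0.04827456 0.09477629]
yaw -104.3623048545591 0.1430796465981792
yaw -103.50918891495577 0.1430298558542472
yaw -104.0267587607004 0.09452317314992698
yaw -103.92514821208242 0.09502948800490471
cross -13.977792396975447 0.06798285610247451
cross -13.520989170145416 0.06994696589496203
cross -13.935827516515408 0.0701128578825059
ply screws [[0.4869189  0.30617937 0.012     ]
 [0.60267512 0.27635406 0.012     ]]
tool yaw 76.80140730910402 tilt [-2.51633564e-03 -6.39571950e-04 -9.99996629e-01]
((657.7054443359375, 264.5832214355469), (13.980559349060059, 57.986080169677734), 76.88208770751953)
heel in tool [ 0.07521616 -0.00016602 -0.02658976] screw [ 0.06171067 -0.00011969 -0.0285737 ]
tool yaw 76.72651322035021 tilt [ 1.17032328e-03  1.41703512e-04 -9.99999305e-01]
((431.75689697265625, 266.26611328125), (17.06239128112793, 59.10289764404297), 73.28279113769531)
heel in tool [ 0.07717624  0.00024429 -0.02646837] screw [ 0.06088638 -0.00050858 -0.02847582]
```

The six screws triangulate to z = 0.0361 against 0.036 given, and the block pairs are 94.78 mm apart against 94.75. The pocket centre is (0.5195, 0.1914) with yaw -103.93°, and the TCP target is (0.518, 0.185). I'll move over it, lower to just above the nest, and check.

Request:
step_arm(
  targets=[
    {"travel": [0.06,0,0],"angular": [0,0,-0.0145],"gripper": 0.3},
    {"travel": [0.12,-0.005,0],"angular": [0,0,-0.0145],"gripper": 0.3},
    {"travel": [0.165,-0.0108,-0.02],"angular": [0,0,-0.0145],"gripper": 0.3},
    {"travel": [0.1738,-0.0108,-0.08],"angular": [0,0,-0.0145],"gripper": 0.3},
    {"travel": [0.1738,-0.0108,-0.15],"angular": [0,0,-0.0145],"gripper": 0.3},
    {"travel": [0.1738,-0.0108,-0.21],"angular": [0,0,-0.0145],"gripper": 0.3},
    {"travel": [0.1738,-0.0108,-0.24],"angular": [0,0,-0.0145],"gripper": 0.3},
    {"travel": [0.1738,-0.0108,-0.255],"angular": [0,0,-0.0145],"gripper": 0.3},
    {"travel": [0.1738,-0.0108,-0.255],"angular": [0,0,-0.0145],"gripper": 0.3},
    {"travel": [0.1738,-0.0108,-0.255],"angular": [0,0,-0.0145],"gripper": 0.3},
  ],
)

```text
t: 8.25
tool_pos: [0.5194, 0.1853, 0.0496]
tool_rot: [2.473, 1.936, 0.003]
contact_force: [-0.2, -0.7, -3.6]
opening: 0.0356
grip_force: 42.3
```

Run:
```python
from h import *
d=grab("wrist"); o=ctrl.get_obs();t=grab("top")
print(o["tool_pos"],o["tool_rot"],o["contact_force"])
a=d["img"][:300,120:520]; b=cv2.resize(t["img"][150:240,230:370],(700,450))[:, :]
c=np.zeros((560,800,3),np.uint8); c[:300,:400]=a; c[300:560,:400]=cv2.resize(t["img"][150:241,230:370],(400,260))
cv2.imwrite("pics/w5.png",c[:,:400,::-1])
```

```text
[0.51970289 0.1854641  0.05019497] [2.47276196 1.93535255 0.00472419] [ 0.44972411 -0.31358319 -3.45572909]
```

View pics/w5.png

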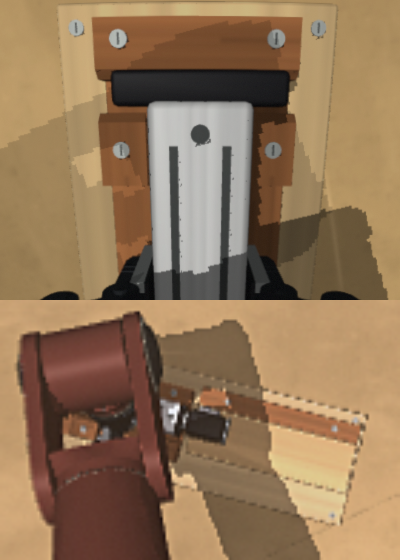

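The gauge sits over the pocket, with the nest screws at crop (118,38), (276,38), (121,150) and (273,150), midline at 197 against 200 for the gauge. So it stands about 1.5 mm too far to the +x side. I'll measure exactly from this view.

Run:
```python
from board import *
d=grab("wrist"); o=ctrl.get_obs()
B=[scr(d,u,7) for u in[(238,38),(396,38),(241,150),(393,150)]]
P=onz(d,B,.036)[:,:2]; print(np.round(B,1).tolist(),P)
m=P.reshape(2,2,2).mean(1); v=P[1]-P[0]; w=P[3]-P[2]
print([np.degrees(np.arctan2(k[1],k[0]))-90 for k in(v,w)],np.linalg.norm(v),np.linalg.norm(w))
th=np.radians(-103.93);u=np.array([np.cos(th),np.sin(th)])
pk=[m[0]+u*.0930,m[1]+u*.04475];print("pocket",pk,"earlier .5195 .1914")
M=R.from_rotvec(o["tool_rot"]).as_matrix();print(o["tool_pos"],"tool yaw",np.degrees(np.arctan2(M[1,0],M[0,0])),M[:,2])
H=[[320-88.5,70],[320+88.5,70]]
z=o["tool_pos"][2]-.0012-.003
s=onz(d,[[320,134.]],z+.032)[0][:2]; hb=onz(d,[[320,71.]],z+.030)[0][:2]; nb=onz(d,[[320,100.]],z+.032)[0][:2]
for n,p in(("screw",s),("heelback",hb)): print(n,[(p-k)@u for k in pk],[(p-k)@[-u[1],u[0]] for k in pk])
```

```text
[[nan, nan], [nan, nan], [238.2, 152.2], [nan, nan]] [[       nan        nan]
 [       nan        nan]
 [0.49496148 0.24296395]
 [       nan        nan]]
[np.float64(nan), np.float64(nan)] nan nan
pocket [array([nan, nan]), array([nan, nan])] earlier .5195 .1914
[0.51947402 0.18557398 0.05028541] tool yaw 76.1102088876461 [ 3.45513265e-03  7.33783205e-04 -9.99993762e-01]
screw [np.float64(nan), np.float64(nan)] [np.float64(nan), np.float64(nan)]
heelback [np.float64(nan), np.float64(nan)] [np.float64(nan), np.float64(nan)]board.py:7: RuntimeWarning: invalid value encountered in scalar divide
  return [x+(w*X).sum()/w.sum(),y+(w*Y).sum()/w.sum()]
```

Run:
```python
from board import *
d=grab("wrist"); o=ctrl.get_obs()
def blob(u,h=16):
    x,y=u; im=d["img"][y-h:y+h+1,x-h:x+h+1]
    hs=cv2.cvtColor(im,cv2.COLOR_RGB2HSV); k=((hs[...,1]<70)&(hs[...,2]>110)).astype(np.uint8)
    n,_,st,ce=cv2.connectedComponentsWithStats(cv2.morphologyEx(k,cv2.MORPH_CLOSE,np.ones((3,3)))); i=1+np.argmax(st[1:,4]); return (ce[i]+[x-h,y-h]).tolist()
B=[blob(u) for u in[(238,38),(396,38),(241,150),(393,150)]]
P=onz(d,B,.036)[:,:2]; print(np.round(B,1).tolist(),P)
m=P.reshape(2,2,2).mean(1); v=P[1]-P[0]; w=P[3]-P[2]
print([np.degrees(np.arctan2(k[1],k[0]))-90 for k in(v,w)],np.linalg.norm(v),np.linalg.norm(w))
th=np.radians(-103.93);u=np.array([np.cos(th),np.sin(th)])
pk=[m[0]+u*.0930,m[1]+u*.04475];print("pocket",pk,"earlier .5195 .1914")
z=o["tool_pos"][2]-.0042
s=onz(d,[[320,134.]],z+.032)[0][:2]; hb=onz(d,[[320,71.]],z+.030)[0][:2]
for n,p in(("screw",s),("heelback",hb)): print(n,[(p-k)@u for k in pk],[(p-k)@[-u[1],u[0]] for k in pk])
```

```text
[[237.9, 39.0], [395.6, 39.1], [241.0, 150.2], [392.4, 150.1]] [[0.50898337 0.28999541]
 [0.57512447 0.27366279]
 [0.49632907 0.24353019]
 [0.56453448 0.22673079]]
[np.float64(-103.87089946597149), np.float64(-103.83687123879767)] 0.06812781953444344 0.07024383723467961
pocket [array([0.51966545, 0.19156418]), array([0.51965883, 0.19169656])] earlier .5195 .1914
screw [np.float64(-0.05514272554880527), np.float64(-0.05501582939683101)] [np.float64(0.0012549749074884558), np.float64(0.0012932684066007665)]
heelback [np.float64(-0.07540975804215345), np.float64(-0.0752828618901792)] [np.float64(0.0012293203417757072), np.float64(0.001267613840888018)]
```

The pocket is confirmed at (0.5196, 0.1915). The gauge is 1.25 mm off sideways and right within about 0.5 mm lengthwise. I'll correct it and lower.

Request:
step_arm(
  targets=[
    {"travel": [-0.0022,0,0],"angular": [0,0,0],"gripper": 0.3},
    {"travel": [-0.0022,0,-0.008],"angular": [0,0,0],"gripper": 0.3},
    {"travel": [-0.0022,0,-0.016],"angular": [0,0,0],"gripper": 0.3},
    {"travel": [-0.0022,0,-0.024],"angular": [0,0,0],"gripper": 0.3},
    {"travel": [-0.0022,0,-0.032],"angular": [0,0,0],"gripper": 0.3},
    {"travel": [-0.0022,0,-0.038],"angular": [0,0,0],"gripper": 0.3},
    {"travel": [-0.0022,0,-0.038],"angular": [0,0,0],"gripper": 0.3},
  ],
)

```text
t: 9.15
tool_pos: [0.5165, 0.1851, 0.0248]
tool_rot: [2.474, 1.937, -0.001]
contact_force: [0.3, -1.0, -4.4]
opening: 0.0356
grip_force: 42.3
```

Request:
step_arm(
  targets=[
    {"travel": [0,0,-0.002],"angular": [0,0,0],"gripper": 0.3},
    {"travel": [0,0,-0.004],"angular": [0,0,0],"gripper": 0.3},
    {"travel": [0,0,-0.004],"angular": [0,0,0],"gripper": 0.3},
  ],
)

```text
t: 9.45
tool_pos: [0.5166, 0.1853, 0.0241]
tool_rot: [-2.473, -1.937, 0.001]
contact_force: [-4.4, -1.2, 3.9]
opening: 0.0356
grip_force: 43.5
```

The gauge is seated: TCP z is 0.0241 with upward contact. I'll release it and lift to check.

Request:
step_arm(
  targets=[
    {"travel": [0,0,0],"angular": [0,0,0],"gripper": 0.62},
    {"travel": [0,0,0],"angular": [0,0,0],"gripper": 0.62},
    {"travel": [0,0,0],"angular": [0,0,0],"gripper": 0.62},
    {"travel": [0,0,0.01],"angular": [0,0,0],"gripper": 0.62},
    {"travel": [0,0,0.04],"angular": [0,0,0],"gripper": 0.62},
    {"travel": [0,0,0.1],"angular": [0,0,0],"gripper": 0.8},
    {"travel": [0,0.02,0.17],"angular": [0,0,0],"gripper": 0.8},
    {"travel": [0,0.06,0.22],"angular": [0,0,0],"gripper": 0.8},
    {"travel": [0,0.06,0.22],"angular": [0,0,0],"gripper": 0.8},
    {"travel": [0,0.06,0.22],"angular": [0,0,0],"gripper": 0.8},
  ],
)

```text
t: 10.45
tool_pos: [0.5171, 0.2217, 0.1563]
tool_rot: [2.472, 1.937, 0.003]
contact_force: [0.1, 0.3, 0.3]
opening: 0.0683
grip_force: 0.0
```

Run:
```python
from h import *
import pickle
d=grab("wrist","pics/w6.png"); o=ctrl.get_obs()
pickle.dump((d,o),open("w6.pkl","wb"));print(o["t"],o["tool_pos"],o["tool_rot"],o["contact_force"])
```

```text
10.5 [0.51610131 0.221074   0.15452307] [-2.47326794e+00 -1.93693515e+00  1.52255230e-03] [-0.00765957  0.00661684 -0.21570738]
```

View pics/w6.png

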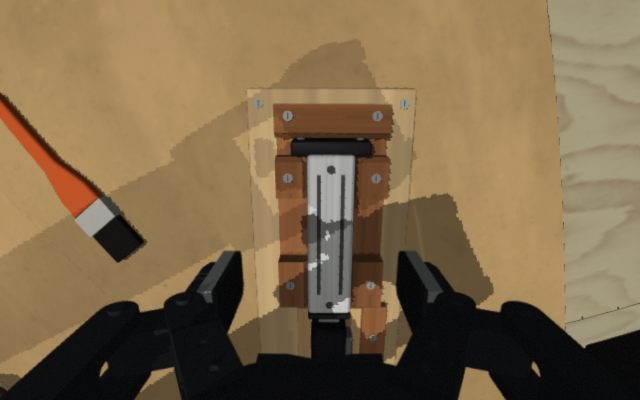

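The gauge sits in the pocket: heel in the cross slot at (331,148), stock screws at (331,170) and (329,305), head at (329,340). I'll check the pose in numbers.

Run:
```python
from h import *
import pickle
d,o=pickle.load(open("w6.pkl","rb"))
th=np.radians(-103.93);u=np.array([np.cos(th),np.sin(th)]);v=np.array([-u[1],u[0]]);pk=np.array([.5196,.1915])
def dark(u0,h=6):
    x,y=u0; g=cv2.cvtColor(d["img"],cv2.COLOR_RGB2GRAY)[y-h:y+h+1,x-h:x+h+1].astype(float)
    w=np.clip(np.median(g)-25-g,0,None); Y,X=np.mgrid[-h:h+1,-h:h+1]; return [x+(w*X).sum()/w.sum(),y+(w*Y).sum()/w.sum()]
def f(p,z): q=onz(d,[p],z)[0][:2]-pk; return np.round([q@u*1e3,q@v*1e3],2)
for s in((331,170),(329,305)): print("screw",dark(s),f(dark(s),.052))
for s in((288,116),(377,116),(288,178),(376,178),(290,286),(370,286)): print("nest",f(s,.036))
m=(d["img"].max(2)<45).astype(np.uint8)[135:160,280:385]
cc=max(cv2.findContours(m,0,2)[0],key=cv2.contourArea).reshape(-1,2)+[280,135]
for z in(.045,.05,.055):
    r=cv2.minAreaRect((onz(d,cc,z)[:,:2]*1000).astype(np.float32)); q=np.array(r[0])/1e3-pk; print(z,r,(q@u*1e3,q@v*1e3))
# head profile along rows
for row in(325,335,345):
    print(row,d["img"][row,300:360].max(1).tolist())
```

```text
screw [np.float64(330.6709292412617), np.float64(169.47058823529412)] [-54.48  -1.29]
screw [np.float64(328.72679640718565), np.float64(304.6444610778443)] [59.3  -1.56]
nest [-92.59 -33.43]
nest [-92.84  34.  ]
nest [-44.78 -34.42]
nest [-44.94  35.34]
nest [ 50.92 -34.96]
nest [50.92 34.84]
0.045 ((535.7337036132812, 258.6708068847656), (15.686136245727539, 60.91444396972656), 76.24156188964844) (np.float64(-69.0793191510643), np.float64(-0.511229358588019))
0.05 ((535.685546875, 259.2690734863281), (15.377052307128906, 59.714195251464844), 76.2415542602539) (np.float64(-69.6483979963282), np.float64(-0.7019943078321174))
0.055 ((535.6373291015625, 259.8672180175781), (15.067975997924805, 58.51398468017578), 76.2415542602539) (np.float64(-70.2173436679223), np.float64(-0.8927891104707785))
325 [111, 110, 110, 108, 110, 110, 110, 111, 113, 113, 108, 46, 10, 8, 6, 6, 6, 7, 8, 6, 6, 5, 5, 4, 7, 8, 5, 7, 4, 9, 7, 7, 6, 8, 5, 9, 5, 5, 8, 8, 10, 7, 3, 4, 11, 39, 64, 76, 78, 80, 89, 104, 111, 110, 109, 111, 134, 173, 191, 189]
335 [112, 112, 109, 108, 109, 109, 110, 111, 113, 111, 91, 31, 10, 10, 12, 11, 14, 17, 16, 16, 15, 14, 16, 14, 16, 14, 16, 15, 15, 14, 14, 14, 14, 12, 14, 14, 14, 14, 12, 14, 14, 14, 11, 12, 10, 11, 22, 33, 35, 34, 36, 53, 89, 108, 109, 108, 110, 112, 114, 111]
345 [113, 111, 110, 108, 109, 109, 111, 110, 110, 110, 85, 31, 5, 8, 10, 11, 14, 13, 15, 14, 14, 16, 15, 14, 12, 10, 16, 13, 15, 13, 13, 10, 12, 14, 14, 11, 15, 13, 11, 14, 15, 12, 13, 8, 12, 31, 50, 56, 58, 59, 54, 47, 72, 100, 107, 108, 111, 112, 112, 87]
```

It is seated. The heel width gives the right height, the lateral offset of -1.4 mm is within the pocket's play, and the yaw is within 0.2°. Next I go above the head at (0.4943, 0.0921) and lower onto it.

Request:
step_arm(
  targets=[
    {"travel": [-0.01,-0.07,0],"angular": [0,0,0],"gripper": 0.62},
    {"travel": [-0.023,-0.14,0],"angular": [0,0,0],"gripper": 0.62},
    {"travel": [-0.034,-0.2,-0.02],"angular": [0,0,0],"gripper": 0.62},
    {"travel": [-0.0365,-0.2148,-0.07],"angular": [0,0,0],"gripper": 0.62},
    {"travel": [-0.0365,-0.2148,-0.11],"angular": [0,0,0],"gripper": 0.62},
    {"travel": [-0.0365,-0.2148,-0.15],"angular": [0,0,0],"gripper": 0.62},
    {"travel": [-0.0365,-0.2148,-0.18],"angular": [0,0,0],"gripper": 0.62},
    {"travel": [-0.0365,-0.2148,-0.203],"angular": [0,0,0],"gripper": 0.62},
    {"travel": [-0.0365,-0.2148,-0.21],"angular": [0,0,0],"gripper": 0.62},
    {"travel": [-0.0365,-0.2148,-0.21],"angular": [0,0,0],"gripper": 0.62},
  ],
)

```text
t: 11.5
tool_pos: [0.4938, 0.0922, 0.028]
tool_rot: [-2.473, -1.935, 0.003]
contact_force: [-0.1, 0.4, 1.0]
opening: 0.0531
grip_force: 0.0
```

Request:
step_arm(
  targets=[
    {"travel": [0,0,0],"angular": [0,0,0],"gripper": 0.62},
  ],
)

```text
t: 11.6
tool_pos: [0.4953, 0.0924, 0.0298]
tool_rot: [2.473, 1.936, 0.001]
contact_force: [0.7, -0.1, -0.1]
opening: 0.0532
grip_force: 0.0
```

Request:
step_arm(
  targets=[
    {"travel": [0,0,0],"angular": [0,0,0],"gripper": 0.2},
    {"travel": [0,0,0],"angular": [0,0,0],"gripper": 0.2},
    {"travel": [0,0,0],"angular": [0,0,0],"gripper": 0.2},
    {"travel": [0,0,0],"angular": [0,0,0],"gripper": 0.2},
    {"travel": [0,0,0],"angular": [0,0,0],"gripper": 0.2},
    {"travel": [0,0,0],"angular": [0,0,0],"gripper": 0.2},
  ],
  squeeze=27,
)

```text
t: 12.2
tool_pos: [0.4951, 0.0925, 0.0307]
tool_rot: [2.473, 1.937, 0.0]
contact_force: [-3.2, -0.4, 6.8]
opening: 0.0295
grip_force: 29.5
```

The button is in: the opening is 29.5 mm at 29 N. I'll draw the bar out in stages.

Request:
step_arm(
  targets=[
    {"travel": [-0.0012,-0.0048,0],"angular": [0,0,0],"gripper": 0.2},
    {"travel": [-0.0032,-0.013,0],"angular": [0,0,0],"gripper": 0.2},
    {"travel": [-0.0064,-0.026,0],"angular": [0,0,0],"gripper": 0.2},
    {"travel": [-0.0096,-0.0388,0],"angular": [0,0,0],"gripper": 0.2},
    {"travel": [-0.0128,-0.0518,0],"angular": [0,0,0],"gripper": 0.2},
    {"travel": [-0.016,-0.0647,0],"angular": [0,0,0],"gripper": 0.2},
    {"travel": [-0.016,-0.0647,0],"angular": [0,0,0],"gripper": 0.2},
  ],
)

```text
t: 12.9
tool_pos: [0.4861, 0.0531, 0.0302]
tool_rot: [2.474, 1.935, 0.004]
contact_force: [0.2, 4.5, 5.1]
opening: 0.0294
grip_force: 29.1
```

The spring pulls back at 4.5 N, so the bar is free. I'll go on past the first stop.

Request:
step_arm(
  targets=[
    {"travel": [-0.0032,-0.013,0],"angular": [0,0,0],"gripper": 0.2},
    {"travel": [-0.0064,-0.026,0],"angular": [0,0,0],"gripper": 0.2},
    {"travel": [-0.0096,-0.0388,0],"angular": [0,0,0],"gripper": 0.2},
    {"travel": [-0.0128,-0.0518,0],"angular": [0,0,0],"gripper": 0.2},
    {"travel": [-0.016,-0.0647,0],"angular": [0,0,0],"gripper": 0.2},
    {"travel": [-0.0184,-0.0744,0],"angular": [0,0,0],"gripper": 0.2},
    {"travel": [-0.0184,-0.0744,0],"angular": [0,0,0],"gripper": 0.2},
  ],
)

```text
t: 13.6
tool_pos: [0.4749, 0.0087, 0.0298]
tool_rot: [2.474, 1.934, 0.004]
contact_force: [1.5, 3.3, 2.5]
opening: 0.0299
grip_force: 28.3
```

Request:
step_arm(
  targets=[
    {"travel": [-0.0008,-0.0032,0],"angular": [0,0,0],"gripper": 0.2},
    {"travel": [-0.0016,-0.0065,0],"angular": [0,0,0],"gripper": 0.2},
    {"travel": [-0.0016,-0.0065,0],"angular": [0,0,0],"gripper": 0.2},
  ],
)

```text
t: 13.9
tool_pos: [0.4741, 0.0053, 0.0298]
tool_rot: [2.474, 1.935, 0.004]
contact_force: [2.6, 3.7, 2.1]
opening: 0.0294
grip_force: 28.2
```

Request:
step_arm(
  targets=[
    {"travel": [-0.0004,-0.0016,0],"angular": [0,0,0],"gripper": 0.2},
    {"travel": [-0.0008,-0.0032,0],"angular": [0,0,0],"gripper": 0.2},
    {"travel": [-0.0008,-0.0032,0],"angular": [0,0,0],"gripper": 0.2},
  ],
)

```text
t: 14.2
tool_pos: [0.4736, 0.0035, 0.0297]
tool_rot: [2.474, 1.935, 0.004]
contact_force: [3.0, 4.5, 2.4]
opening: 0.0296
grip_force: 28.2
```

Request:
step_arm(
  targets=[
    {"travel": [-0.0004,-0.0016,0],"angular": [0,0,0],"gripper": 0.2},
    {"travel": [-0.0008,-0.0032,0],"angular": [0,0,0],"gripper": 0.2},
    {"travel": [-0.0008,-0.0032,0],"angular": [0,0,0],"gripper": 0.2},
  ],
)

```text
t: 14.5
tool_pos: [0.4733, 0.0028, 0.0297]
tool_rot: [-2.474, -1.934, -0.008]
contact_force: [4.2, 9.8, 1.5]
opening: 0.0297
grip_force: 28.1
```

Run:
```python
from h import *
import pickle
d=grab("wrist","pics/w7.png"); o=ctrl.get_obs()
pickle.dump((d,o),open("w7.pkl","wb"));print(o["t"],o["tool_pos"],o["tool_rot"],o["contact_force"],o["wrist_torque"])
```

```text
14.55 [0.47328514 0.00278673 0.02964595] [-2.47424371 -1.93444222 -0.00726931] [ 4.80603008 10.04245152  1.89803381] [ 1.57985852 -0.76284093 -0.17736103]
```

View pics/w7.png

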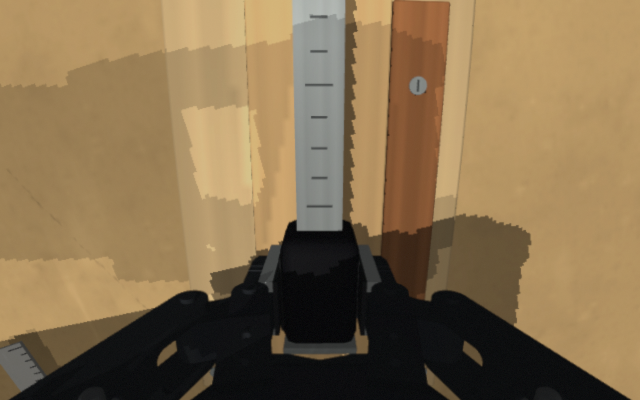

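The last view shows the head gripped square at (320,285), with the bar and its graduations drawn out. The axial force rose from 5 to 11 N, which is the hard stop. I'll check the stock in the pocket numerically from the top camera, using colour masks.

Run:
```python
from h import *
import pickle
th=np.radians(-103.93);u=np.array([np.cos(th),np.sin(th)]);v=np.array([-u[1],u[0]]);pk=np.array([.5196,.1915])
for n in("top","side"):
    d=grab(n)
    P=[np.r_[pk+u*a+v*b,z] for a in(-75,-63,75) for b in(-18,18) for z in(52,) for a,b,z in[(a/1e3,b/1e3,z/1e3)]]
    q=proj(d,P); print(n,q.round(1).tolist())
    x0,y0=(q.min(0)-5).astype(int);x1,y1=(q.max(0)+6).astype(int)
    hs=cv2.cvtColor(d["img"][y0:y1,x0:x1],cv2.COLOR_RGB2HSV)
    m=((hs[...,1]<70)&(hs[...,2]>100)).astype(np.uint8)
    for r in m[::max(1,len(m)//26)]: print("".join(".#"[k] for k in r))
    c=max(cv2.findContours(m,0,2)[0],key=cv2.contourArea).reshape(-1,2)+[x0,y0]
    for z in (.052,):
        r=cv2.minAreaRect((onz(d,c,z)[:,:2]*1e3).astype(np.float32)); k=np.array(r[0])/1e3-pk; print(r,k@u*1e3,k@v*1e3)
```

```text
top [[250.4, 186.9], [274.1, 182.1], [253.7, 187.7], [274.1, 182.1], [292.5, 197.6], [274.2, 182.2]]
.....................................................
.....................................................
............####.....................................
............########.................................
............#############....................#.......
...........##################................##......
...........######################............#.......
...........###.######################................
..........####################.#########.............
..........##################################.........
..........######################################.....
..........###############################.#######....
............#####################################....
#...............#################################....
##..................#############################..##
##......................#####################..##..##
............................####################...##
.............##.................################..###
.............##............
[... 761 characters left out ...]
...............
.........................
...............####......
..............##########.
.............###########.
.............###########.
.............##########..
.............##########..
.............##########..
..............########...
...............######....
.........................
...........##............
..........####...........
..........####...........
.........######..........
.........######..........
..........####...........
...........#.............
..........###............
..........###............
..........##.............
((531.0831298828125, 219.69583129882812), (79.26213073730469, 38.599029541015625), 89.25444793701172) -30.13101376147406 4.357658114558678
```

From the top, the visible stock is centred at x +5.4 (expected +6), y -1.1, and square, so it is still home. I'll ease the pull slightly, keeping it against the stop, and let it settle.

Request:
step_arm(
  targets=[
    {"travel": [0.0001,0.0005,0],"angular": [0,0,0],"gripper": 0.2},
    {"travel": [0.0001,0.0005,0],"angular": [0,0,0],"gripper": 0.2},
    {"travel": [0.0001,0.0005,0],"angular": [0,0,0],"gripper": 0.2},
    {"travel": [0.0001,0.0005,0],"angular": [0,0,0],"gripper": 0.2},
    {"travel": [0.0001,0.0005,0],"angular": [0,0,0],"gripper": 0.2},
  ],
)

```text
t: 15.15
tool_pos: [0.4733, 0.0028, 0.0297]
tool_rot: [-2.474, -1.935, -0.006]
contact_force: [3.3, 8.4, 3.0]
opening: 0.0293
grip_force: 28.1
```

```bash
python3 -c "
from station import ctrl
print(ctrl.finish_job())"
```

```text
the job is handed in; nothing more can be done
None
```

The gauge is seated square in the pocket and was let go of with its bar home. I then drew the bar past the first stop and handed the job in with the gripper holding it at the second stop, at about 9 N pull and 28 N grip. I never touched the tape measure, pencil or sanding block.

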